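# Find the binding shaft of a lever block

## Robot

A 7-joint arm with a two-finger parallel gripper is mounted at the origin on a cart in front of the work surface, level with it; the furniture and walls round the work are solid. World frame = base frame: x ahead of the robot, y to its left, z up, the work surface at z = 0. Lengths are in m, angles in rad, forces in N, time in s.
With the tool pointing down it reaches from about 0.425 to 0.875 m from the base axis. Payload 4.7 kg.
Tool frame: the origin (TCP) lies midway between the tips of the shut fingers; the grasp point (between the pads) lies 19 mm behind it; z points along the fingers, y is the direction in which the jaws open and shut (so a half turn about z gives the same grasp; the last joint's range is limited). The gripper opens to 87 mm and grips with 3 to 60 N. Pads are 19 mm wide; open, the fingers measure 117 mm over their backs; the gripper's body (75 mm by 190 mm) begins 51 mm behind the grasp point.
Start: joints at [1.248, 0.321, -0.07, 1.45, 0.023, 1.371, -0.057], TCP at [0.215, -0.614, 0.223] pointing down, gripper open.
Joint ranges: [-2.86, 2.86], [-0.3, 2.09], [-1.38, 1.24], [0.06, 2.45], [-1.56, 4.7], [0.09, 2.05], [-2.69, 2.69]. Speed limits (rad/s): [2.57, 2.57, 3.14, 3.14, 3.14, 3.14, 3.14].

## Interface

Orientations are given as a 3x3 rotation matrix whose columns are the frame's x, y, z axes.
In Python, from workcell import env gives the robot as it stands.
- The arm moves only by the tool arm_command, never from a script. Its arguments are lists of equal length, an entry for each row: "linear": the shift along the world's x, y, z in mm, a list of three; "dr": the turn, a rotation vector about the world's x, y, z in degrees, a list of three; "gripper": the finger opening in mm, from 0 to 87. A call has 1 to 10 rows; each row is the pose to reach, as a shift and turn from the pose measured when the call began; what a row does not reach only later rows make up. A row lasts 1/8 s, in which the tool goes at most 62.5 mm and 10.7 degrees, less where a joint would pass 70% of its speed; a pose out of reach is approached as far as the arm can. A call with a gripper value outside its range is refused whole. The fingers move at their own pace and stop on an object; the grip force is fixed at half the most. Time passes only in rows, so rows that repeat a pose let the fingers close. It gives the time, the measured TCP pose, the force and the opening at its end, in the units of the state.
- env.get_obs(): the state, without advancing time (a new reading comes with each control period).
- env.camera(name): name is "side" or "top"; returns a dict with "frame" (384x512x3 uint8, blue, green, red), "range_z" (384x512 float32, m along the optical axis (not along the pixel's ray), 0 where there is no reading), "intrinsics" (3x3 intrinsics, pixels), "k1" (the pictures are not rectified: a ray, as slopes to the right and down, at radius r is drawn at 1 + k1 r^2 times it, then the intrinsics apply), "cam_to_world" (4x4, takes a point from camera to world coordinates). Camera axes: x right, y down, z forward; pixel columns grow to the right and rows downward; lengths in m; the calibration is good to about 2 mm. A picture is of the moment at which its call begins.
- env.sign_off(): hands the job in, once; it reports no verdict.
Trained networks look in the newest picture that a camera, given by its name, has taken for a name from the list of things; names that differ only in an ending like _2 or _b are one class to them, and where a whole thing is asked for, a point or a joint stands for the part that bears it (a point fixed in the world has none). Each returns a list of dicts, best first, with "p" (0 to 1); they miss things now and then, are a little off and sometimes report something else, mostly with a low value. They report only what shows in the picture. A call takes as long as a camera call.
- env.outline_of(camera, target): "mask" (384x512 bool, what is visible of it) and "box" ([left, top, right, bottom] in pixels, round what is visible of it).
- env.place_of(camera, target): "centre" ([column, row] in pixels: a listed point, or the origin of a listed thing).
The state is a dict: "t": time; "joint_pos": joint angles; "joint_vel": joint speeds; "joint_torque": joint torques, N m; "tcp_pos": TCP position; "tool_rot": TCP orientation; "force": force on the tool from outside, world axes, zero at the start; "moment": the same for the moment, N m; "width": opening from 0.0 (shut) to 1.0 (fully open).
Only numpy, scipy, OpenCV 4.12 (cv2) and the standard library are available. Lean on these libraries where they do the work, as an engineer would, in place of code of your own. Each camera call takes 0.05 s, during which the arm holds its last target.

## Task

One of the three shafts in this lever block binds part-way: swing each lever gently from its near end towards its far end to find out which, going all the way over with the two that run free and stopping where the third turns stiff, without forcing it. Once all three have been swung over, bring the two free levers back to their near ends, and leave the stiff one standing, let go, against its tight spot. Do not disturb the spanner and brush beside the block.

Things in the scene. Friction and masses are not known exactly. Their poses are not given: they have to be found in the camera images.
- lever_block: Grey lever block bolted to the bench: housing 86 x 262 mm and 71 mm high on a 130 x 270 mm foot plate; origin in the middle of its underside, z up, its y axis along the row of levers (towards the left one), its x axis the way the levers swing over (away from the robot). The inside is hidden.
- lever_left (a joint): Angle of the left (+y of the block) lever (rad): 0 = near end, leaning 0.6 rad from upright towards the robot; 0.6 = upright; 1.2 = far end stop, leaning 0.6 rad away from the robot. It stays where it is left. Turned freely it drags with 0.12 N m (about 1 N at the knob), the same for all levers outside the tight spot.
- knob_left (a point): Centre of the black ball knob, 24 mm across, on the left (+y of the block) steel lever. The lever is a round 9 mm rod, 115 mm from its hinge line to this point, swinging in the block's x-z plane; a collar 15 mm across sits under the knob. Neighbouring levers are 95 mm apart.
- hinge_left (a point): Point on the hinge line (block's y axis) of the left (+y of the block) lever, 50 mm above the bench.
- lever_middle (a joint): Angle of the middle lever (rad): 0 = near end, leaning 0.6 rad from upright towards the robot; 0.6 = upright; 1.2 = far end stop, leaning 0.6 rad away from the robot. It stays where it is left. Turned freely it drags with 0.12 N m (about 1 N at the knob), the same for all levers outside the tight spot.
- knob_middle (a point): Centre of the black ball knob, 24 mm across, on the middle steel lever. The lever is a round 9 mm rod, 115 mm from its hinge line to this point, swinging in the block's x-z plane; a collar 15 mm across sits under the knob. Neighbouring levers are 95 mm apart.
- hinge_middle (a point): Point on the hinge line (block's y axis) of the middle lever, 50 mm above the bench.
- lever_right (a joint): Angle of the right (-y of the block) lever (rad): 0 = near end, leaning 0.6 rad from upright towards the robot; 0.6 = upright; 1.2 = far end stop, leaning 0.6 rad away from the robot. It stays where it is left. Turned freely it drags with 0.12 N m (about 1 N at the knob), the same for all levers outside the tight spot.
- knob_right (a point): Centre of the black ball knob, 24 mm across, on the right (-y of the block) steel lever. The lever is a round 9 mm rod, 115 mm from its hinge line to this point, swinging in the block's x-z plane; a collar 15 mm across sits under the knob. Neighbouring levers are 95 mm apart.
- hinge_right (a point): Point on the hinge line (block's y axis) of the right (-y of the block) lever, 50 mm above the bench.
- seat (a joint): Slide (m) of the hidden bearing seat of the one binding shaft: 0 = sound. Inside one of the three shafts, any of them, a tight spot begins somewhere between lever angles 0.4 and 0.85: from there the knob pushes back like a spring, about 1.1 N more for each mm (swing on gives 8 N within about 8 mm); let go, the lever eases back a few mm and stays resting against the spot. Beyond about 15 N at the knob the seat is forced out of place and this value grows and stays: damage.
- spanner_small: Combination spanner, 178 x 34 x 10 mm, lying on the bench on the robot's side of the lever block, origin in the middle of its underside. Not to be disturbed.
- paint_brush: Flat brush, 169 x 36 x 13 mm, lying on the bench at the right of the lever block, origin in the middle of its underside. Not to be disturbed.

How it is judged:
On the way:
1. two levers stand over at their far ends while the third stands part-way (((value of joint each of lever_middle, lever_right above 1.02 rad and value of joint lever_left between 0.36 and 0.97 rad) or (value of joint each of lever_left, lever_right above 1.02 rad and value of joint lever_middle between 0.36 and 0.97 rad) or (value of joint each of lever_left, lever_middle above 1.02 rad and value of joint lever_right between 0.36 and 0.97 rad))), for 0.2 s.
At the end, for the whole second after the job is handed in: Two levers are back at their near ends (within 0.15 rad) and the binding one stands still part-way (0.36 to 0.97 rad) resting against its tight spot (contact inside the block over 0.6 N) (((value of joint each of lever_middle, lever_right below 0.15 rad and value of joint lever_left between 0.36 and 0.97 rad and contact force between lever_left and anything else above 0.6 N and velocity of joint lever_left between -0.05 and 0.05 rad/s and velocity of joint lever_middle between -0.05 and 0.05 rad/s and velocity of joint lever_right between -0.05 and 0.05 rad/s) or (value of joint each of lever_left, lever_right below 0.15 rad and value of joint lever_middle between 0.36 and 0.97 rad and contact force between lever_middle and anything else above 0.6 N and velocity of joint lever_left between -0.05 and 0.05 rad/s and velocity of joint lever_middle between -0.05 and 0.05 rad/s and velocity of joint lever_right between -0.05 and 0.05 rad/s) or (value of joint each of lever_left, lever_middle below 0.15 rad and value of joint lever_right between 0.36 and 0.97 rad and contact force between lever_right and anything else above 0.6 N and velocity of joint lever_left between -0.05 and 0.05 rad/s and velocity of joint lever_middle between -0.05 and 0.05 rad/s and velocity of joint lever_right between -0.05 and 0.05 rad/s))); the robot touches nothing.
It fails at once if the binding shaft is forced: its seat is pushed more than 2 mm out of place (value of joint seat above 0.002 m).
It fails at once if the spanner or the brush is moved by more than 30 mm (distance of any of spanner_small, paint_brush from where it was at the start of the episode above 0.03 m).
It also fails if it takes over 64 s, if anything falls off the work surface, if the arm or the gripper's body presses on something with over 40 N, if the wrist force passes 120 N, or if a joint passes its speed limit or range.

## Working session

There is one attempt and no reset: what is moved stays moved. The work goes in short steps, Python scripts to look and compute and a tool call to move; the robot and the scene stay as the last step left them, time stands still between calls to the robot, and variables do not carry over. Pictures are saved under pics/ and viewed, and the job is handed in when it is done.

Besides the shell and the picture viewer there is one more tool, called after "Call:" as name(argument=value, ...), one argument or row to a line, values as JSON. arm_command: Moves the arm, as the interface text tells. Its arguments: {"type":"object","properties":{"linear":{"type":"array","items":{"type":"array","items":{"type":"number"}}},"dr":{"type":"array","items":{"type":"array","items":{"type":"number"}}},"gripper":{"type":"array","items":{"type":"number"}}},"required":["linear","dr","gripper"]}

```bash
mkdir -p pics; ls; cat > h.py <<'E'
import numpy as np, cv2
from workcell import env
def world(c,px,z=None):
    K=c["intrinsics"];k1=c["k1"];T=c["cam_to_world"]
    u=(px[0]-K[0,2])/K[0,0];v=(px[1]-K[1,2])/K[1,1]
    x,y=u,v
    for _ in range(20):
        s=1+k1*(x*x+y*y);x,y=u/s,v/s
    return x,y
def at_depth(c,px,d):
    x,y=world(c,px);return (c["cam_to_world"]@np.array([x*d,y*d,d,1]))[:3]
def at_z(c,px,z):
    x,y=world(c,px);T=c["cam_to_world"];r=T[:3,:3]@np.array([x,y,1]);o=T[:3,3]
    return o+r*(z-o[2])/r[2]
def depth(c,px,w=2):
    i,j=int(round(px[1])),int(round(px[0]));p=c["range_z"][max(i-w,0):i+w+1,max(j-w,0):j+w+1];p=p[p>0]
    return np.median(p) if len(p) else 0
E
python3 - <<'E'
from h import *
o=env.get_obs();print(o)
for n in("top","side"):
    c=env.camera(n);cv2.imwrite(f"pics/{n}0.png",c["frame"]);print(n,c["cam_to_world"].round(3).tolist(),c["k1"],c["intrinsics"].tolist())
    for t in["lever_block","knob_left","knob_middle","knob_right","hinge_left","hinge_middle","hinge_right","spanner_small","paint_brush"]:
        for r in env.place_of(n,t)[:3]:
            d=depth(c,r["centre"]);print(t,round(r["p"],2),np.round(r["centre"],1),at_depth(c,r["centre"],d).round(3))
E
```

```text
pics
{'t': 0.0, 'joint_pos': array([ 1.24813541,  0.32188311, -0.07009415,  1.45170756,  0.02262583,
        1.37079293, -0.05692124]), 'joint_vel': array([ 0.00065819,  0.0021384 , -0.00073424,  0.00114522,  0.00150686,
        0.00138698,  0.00073527]), 'joint_torque': array([ 2.36743608e-04, -4.91293859e+01, -4.04054197e-01, -3.12526238e+01,
       -6.40494190e-02,  4.36104834e-02,  1.77113243e-04]), 'tcp_pos': array([ 0.21454136, -0.61296927,  0.22140622]), 'tool_rot': array([[ 9.43821885e-01,  3.30453699e-01, -7.75501057e-04],
       [ 3.30454587e-01, -9.43820085e-01,  1.84739325e-03],
       [-1.21455539e-04, -1.99987806e-03, -9.99997993e-01]]), 'force': array([0.11154904, 0.1615117 , 0.46708019]), 'moment': array([ 0.02943185, -0.01350135, -0.05395651]), 'width': 0.9945353443975515}
top [[-0.02, -0.992, 0.126, 0.346], [-1.0, 0.021, 0.01, -0.194], [-0.012, -0.125, -0.992, 1.023], [0.0, 0.0, 0.0, 1.0]] -0.08601977056795063 [[424.01307266105937, 0.0, 257.556905953201], [0.0, 424.01307266105937, 191.88661003662284], [0.0, 0.0, 1.0]]
lever_block 0.77 [281.2 186. ] [ 0.479 -0.238  0
[... 740 characters left out ...]
]]
lever_block 0.9 [256.8 218.9] [ 0.453 -0.127  0.064]
lever_block 0.16 [258.6 197.8] [ 0.469 -0.201  0.072]
knob_left 0.56 [264.9 173.4] [ 0.439 -0.132  0.154]
knob_middle 0.51 [288.1 158.7] [ 0.416 -0.224  0.152]
knob_right 0.71 [296.4 146.4] [ 0.493 -0.736  0.004]
knob_right 0.29 [296.3 235.3] [ 0.387 -0.183  0.007]
hinge_left 0.57 [272.4 180. ] [ 0.425 -0.134  0.143]
hinge_left 0.55 [240.1 218.3] [ 0.481 -0.115  0.068]
hinge_middle 0.8 [258.6 199.7] [ 0.466 -0.189  0.073]
hinge_middle 0.69 [269.4 180.7] [ 0.43  -0.13   0.142]
hinge_right 0.59 [272.7 181.3] [ 0.448 -0.234  0.096]
spanner_small 0.55 [295.9 234.9] [ 0.388 -0.183  0.008]
paint_brush 0.51 [299.1 187.6] [ 0.425 -0.417  0.006]
```

View pics/top0.png

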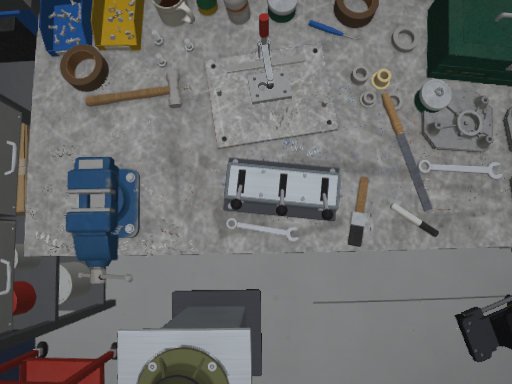

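View pics/side0.png

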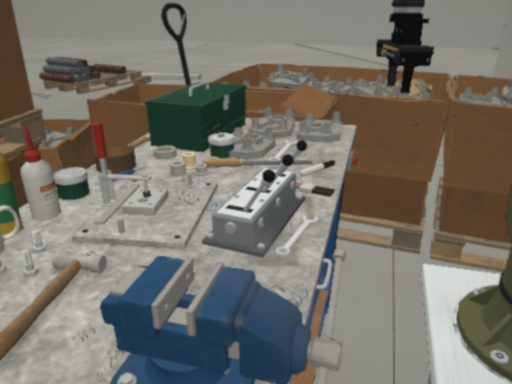

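The top view shows the block at about (283,186), yawed slightly. The knobs are at about (237,203), (282,210) and (327,213), the spanner is at (263,230) and the brush at (360,210). Next I'll refine the geometry.

```bash
python3 - <<'E'
from h import *
c=env.camera("top")
for t in["knob_left","knob_middle","knob_right"]:
    for r in env.outline_of("top",t)[:3]: print(t,round(r["p"],2),r["box"],r["mask"].sum())
m=env.outline_of("top","lever_block")[0]["mask"]
# housing top face: points with z 66..76
pts=[]
H=[]
for i in range(130,235):
    for j in range(200,360):
        d=c["range_z"][i,j]
        if d>0:
            p=at_depth(c,(j,i),d)
            if .066<p[2]<.076: pts.append(p[:2])
            if .135<p[2]<.175: H.append((j,i,*p))
pts=np.float32(pts);print(len(pts),cv2.minAreaRect(pts))
H=np.array(H)
if len(H):
    n,l=cv2.connectedComponents(np.uint8(cv2.dilate(np.zeros((1,1),np.uint8),None))) 
    lab=np.zeros((384,512),np.uint8); lab[H[:,1].astype(int),H[:,0].astype(int)]=1
    n,L=cv2.connectedComponents(lab)
    for k in range(1,n):
        s=H[[L[int(a[1]),int(a[0])]==k for a in H]]; mid=s[:,:2].mean(0)
        print(len(s),mid,s[:,2:].mean(0).round(4),at_z(c,mid,.147).round(4))
cv2.imwrite("pics/topz.png",cv2.resize(c["frame"][140:250,200:380],None,fx=4,fy=4,interpolation=cv2.INTER_CUBIC))
E
```

```text
knob_left 0.63 [228.5, 188.6, 243.0, 208.4] 144
knob_middle 0.46 [276.1, 188.1, 288.3, 216.1] 157
knob_right 0.52 [320.8, 192.1, 333.3, 222.4] 149
knob_right 0.16 [221.1, 158.9, 342.9, 221.1] 6073
3772 ((0.4817451536655426, -0.24079571664333344), (0.26022499799728394, 0.08554922044277191), 83.10930633544922)
107 [235.94392523 202.97196262] [ 0.434  -0.1401  0.155 ] [ 0.4348 -0.1396  0.147 ]
109 [281.13761468 209.08256881] [ 0.4196 -0.2329  0.1528] [ 0.4201 -0.2331  0.147 ]
112 [327.00892857 213.36607143] [ 0.4087 -0.327   0.153 ] [ 0.4091 -0.3279  0.147 ]
```

View pics/topz.png

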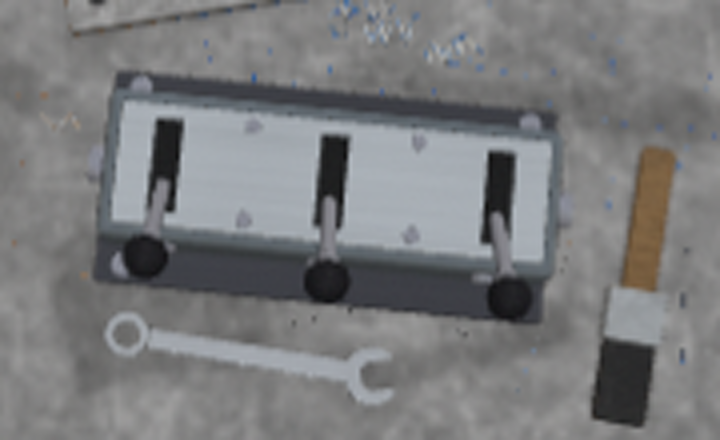

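Call:
arm_command(
  linear=[
    [20, 30, 0],
    [45, 70, 0],
    [75, 115, 0],
    [105, 160, 0],
    [135, 205, 0],
    [165, 245, 0],
    [185, 275, 0],
    [193, 285.5, 0],
    [193, 285.5, 0],
    [193, 285.5, 0],
  ],
  dr=[
    [0, 0, -2],
    [0, 0, -5],
    [0, 0, -8],
    [0, 0, -12],
    [0, 0, -16],
    [0, 0, -20],
    [0, 0, -24],
    [0, 0, -26.5],
    [0, 0, -26.5],
    [0, 0, -26.5],
  ],
  gripper=[60, 60, 60, 60, 60, 60, 60, 60, 60, 60],
)

```text
t: 2.5
tcp_pos: [0.4071, -0.329, 0.2226]
tool_rot: [[0.992, -0.126, -0.0], [-0.126, -0.992, -0.001], [-0.0, 0.001, -1.0]]
force: [-0.5, -0.4, -0.4]
width: 0.688
```

Call:
arm_command(
  linear=[
    [0, 1, -30],
    [0, 1, -60],
    [0, 1, -85],
    [0, 1, -96],
    [0, 1, -96],
    [0, 1, -96],
    [0, 1, -96],
    [0, 1, -96],
    [0, 1, -96],
    [0, 1, -96],
  ],
  dr=[
    [0, 0, 0],
    [0, 0, 0],
    [0, 0, 0],
    [0, 0, 0],
    [0, 0, 0],
    [0, 0, 0],
    [0, 0, 0],
    [0, 0, 0],
    [0, 0, 0],
    [0, 0, 0],
  ],
  gripper=[60, 60, 60, 60, 50, 30, 15, 15, 15, 15],
)

```text
t: 3.75
tcp_pos: [0.4072, -0.328, 0.127]
tool_rot: [[0.992, -0.126, -0.0], [-0.126, -0.992, -0.001], [0.0, 0.001, -1.0]]
force: [-0.2, -0.1, 2.2]
width: 0.252
```

```bash
python3 - <<'E'
from h import *
o=env.get_obs();print(o["width"]*87,o["tcp_pos"],o["force"],o["moment"])
a=env.camera("side")["frame"][100:260,200:400];b=env.camera("top")["frame"][130:250,200:380]
cv2.imwrite("pics/g1.png",np.vstack([cv2.resize(a,(600,300)),cv2.resize(b,(600,300))]))
E
```

```text
21.94916228090078 [ 0.40721144 -0.32804998  0.12697445] [-0.24103278 -0.07439947  2.23539402] [ 0.13904735  0.12683979 -0.01727221]
```

View pics/g1.png

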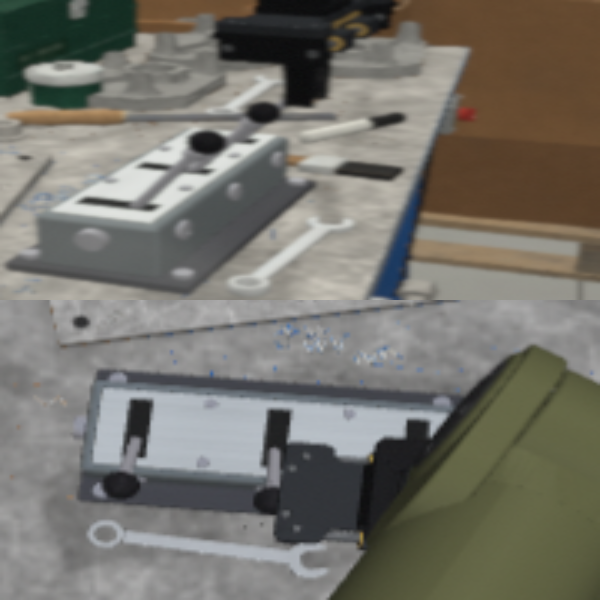

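Call:
arm_command(
  linear=[
    [5, -0.6, 3],
    [9.7, -1.2, 6],
    [15, -1.9, 8.7],
    [20, -2.5, 11],
    [25.5, -3.2, 13.2],
    [30.7, -3.9, 15],
    [36, -4.5, 16.5],
    [36, -4.5, 16.5],
  ],
  dr=[
    [0, 0, 0],
    [0, 0, 0],
    [0, 0, 0],
    [0, 0, 0],
    [0, 0, 0],
    [0, 0, 0],
    [0, 0, 0],
    [0, 0, 0],
  ],
  gripper=[15, 15, 15, 15, 15, 15, 15, 15],
)

```text
t: 4.85
tcp_pos: [0.444, -0.3324, 0.143]
tool_rot: [[0.992, -0.125, 0.001], [-0.125, -0.992, -0.001], [0.001, 0.0, -1.0]]
force: [1.3, 0.1, -8.3]
width: 0.252
```

```bash
python3 - <<'E'
from h import *
o=env.get_obs();print(o["width"]*87,o["tcp_pos"],o["force"],o["moment"])
# arc table relative to near end
for th in np.arange(.35,1.21,.05):
    dx=64.94+115*np.sin(th-.6);print(round(th,2),round(dx*.992,1),round(-dx*.126,1),round(115*np.cos(th-.6)-94.91,1))
E
```

```text
21.91705057865971 [ 0.44398679 -0.332406    0.14302017] [ 1.3302265   0.1018682  -8.30132223] [-0.14794062 -0.2973929  -0.02115539]
0.35 36.2 -4.6 16.5
0.4 41.8 -5.3 17.8
0.45 47.4 -6.0 18.8
0.5 53.0 -6.7 19.5
0.55 58.7 -7.5 19.9
0.6 64.4 -8.2 20.1
0.65 70.1 -8.9 19.9
0.7 75.8 -9.6 19.5
0.75 81.5 -10.3 18.8
0.8 87.1 -11.1 17.8
0.85 92.6 -11.8 16.5
0.9 98.1 -12.5 15.0
0.95 103.5 -13.2 13.1
1.0 108.8 -13.8 11.0
1.05 114.0 -14.5 8.6
1.1 119.1 -15.1 6.0
1.15 124.0 -15.8 3.1
1.2 128.8 -16.4 0.0
```

Call:
arm_command(
  linear=[
    [3.5, -0.4, 0],
    [7, -0.9, 0.6],
    [7, -0.9, 0.6],
  ],
  dr=[
    [0, 0, 0],
    [0, 0, 0],
    [0, 0, 0],
  ],
  gripper=[15, 15, 15],
)

```text
t: 5.22
tcp_pos: [0.4518, -0.3334, 0.1443]
tool_rot: [[0.992, -0.125, 0.002], [-0.125, -0.992, -0.001], [0.002, 0.001, -1.0]]
force: [-0.7, 1.0, -0.0]
width: 0.255
```

Call:
arm_command(
  linear=[
    [2.8, -0.4, 0.4],
    [5.6, -0.7, 0.8],
    [5.6, -0.7, 0.8],
  ],
  dr=[
    [0, 0, 0],
    [0, 0, 0],
    [0, 0, 0],
  ],
  gripper=[15, 15, 15],
)

```text
t: 5.6
tcp_pos: [0.4578, -0.3341, 0.1452]
tool_rot: [[0.992, -0.125, 0.003], [-0.125, -0.992, -0.001], [0.003, 0.001, -1.0]]
force: [-0.3, 0.3, -2.1]
width: 0.257
```

Call:
arm_command(
  linear=[
    [2.8, -0.4, 0.2],
    [5.6, -0.7, 0.3],
    [5.6, -0.7, 0.3],
  ],
  dr=[
    [0, 0, 0],
    [0, 0, 0],
    [0, 0, 0],
  ],
  gripper=[15, 15, 15],
)

```text
t: 5.98
tcp_pos: [0.464, -0.3349, 0.1457]
tool_rot: [[0.992, -0.125, 0.004], [-0.125, -0.992, -0.002], [0.004, 0.001, -1.0]]
force: [-1.8, 1.4, -0.5]
width: 0.254
```

Call:
arm_command(
  linear=[
    [2, -0.2, 0.1],
    [4, -0.5, 0.2],
    [4, -0.5, 0.2],
  ],
  dr=[
    [0, 0, 0],
    [0, 0, 0],
    [0, 0, 0],
  ],
  gripper=[15, 15, 15],
)

```text
t: 6.35
tcp_pos: [0.4683, -0.3354, 0.1458]
tool_rot: [[0.992, -0.125, 0.004], [-0.125, -0.992, -0.002], [0.004, 0.001, -1.0]]
force: [-1.2, 0.8, -1.3]
width: 0.255
```

Call:
arm_command(
  linear=[
    [2.8, -0.4, 0],
    [5.4, -0.7, 0],
    [5.4, -0.7, 0],
  ],
  dr=[
    [0, 0, 0],
    [0, 0, 0],
    [0, 0, 0],
  ],
  gripper=[15, 15, 15],
)

```text
t: 6.72
tcp_pos: [0.4741, -0.3361, 0.1458]
tool_rot: [[0.992, -0.124, 0.004], [-0.124, -0.992, -0.002], [0.005, 0.001, -1.0]]
force: [-0.3, 1.1, -2.0]
width: 0.252
```

Call:
arm_command(
  linear=[
    [2.8, -0.4, -0.2],
    [5.5, -0.7, -0.5],
    [5.5, -0.7, -0.5],
  ],
  dr=[
    [0, 0, 0],
    [0, 0, 0],
    [0, 0, 0],
  ],
  gripper=[15, 15, 15],
)

```text
t: 7.1
tcp_pos: [0.4803, -0.3368, 0.1454]
tool_rot: [[0.992, -0.124, 0.005], [-0.124, -0.992, -0.002], [0.006, 0.001, -1.0]]
force: [-0.2, 0.8, -1.0]
width: 0.251
```

Call:
arm_command(
  linear=[
    [2.8, -0.4, -0.3],
    [5.5, -0.7, -0.7],
    [5.5, -0.7, -0.7],
  ],
  dr=[
    [0, 0, 0],
    [0, 0, 0],
    [0, 0, 0],
  ],
  gripper=[15, 15, 15],
)

```text
t: 7.48
tcp_pos: [0.4863, -0.3376, 0.1447]
tool_rot: [[0.992, -0.124, 0.006], [-0.124, -0.992, -0.002], [0.006, 0.001, -1.0]]
force: [-0.8, 1.1, -0.9]
width: 0.257
```

Call:
arm_command(
  linear=[
    [2.8, -0.4, -0.4],
    [5.5, -0.7, -1],
    [5.5, -0.7, -1],
  ],
  dr=[
    [0, 0, 0],
    [0, 0, 0],
    [0, 0, 0],
  ],
  gripper=[15, 15, 15],
)

```text
t: 7.85
tcp_pos: [0.4924, -0.3383, 0.1437]
tool_rot: [[0.992, -0.124, 0.007], [-0.124, -0.992, -0.002], [0.007, 0.001, -1.0]]
force: [0.2, 0.8, -0.9]
width: 0.254
```

Call:
arm_command(
  linear=[
    [2.7, -0.4, -0.6],
    [5.3, -0.7, -1.3],
    [5.3, -0.7, -1.3],
  ],
  dr=[
    [0, 0, 0],
    [0, 0, 0],
    [0, 0, 0],
  ],
  gripper=[15, 15, 15],
)

```text
t: 8.22
tcp_pos: [0.4982, -0.339, 0.1424]
tool_rot: [[0.992, -0.123, 0.008], [-0.123, -0.992, -0.002], [0.008, 0.001, -1.0]]
force: [0.1, 1.2, -0.2]
width: 0.252
```

Call:
arm_command(
  linear=[
    [2.7, -0.4, -0.7],
    [5.2, -0.7, -1.5],
    [5.2, -0.7, -1.5],
  ],
  dr=[
    [0, 0, 0],
    [0, 0, 0],
    [0, 0, 0],
  ],
  gripper=[15, 15, 15],
)

```text
t: 8.6
tcp_pos: [0.5039, -0.3397, 0.1409]
tool_rot: [[0.992, -0.123, 0.008], [-0.123, -0.992, -0.002], [0.009, 0.001, -1.0]]
force: [-0.0, 1.6, -0.3]
width: 0.256
```

Call:
arm_command(
  linear=[
    [2.8, -0.4, -0.9],
    [5.5, -0.7, -2],
    [5.5, -0.7, -2],
  ],
  dr=[
    [0, 0, 0],
    [0, 0, 0],
    [0, 0, 0],
  ],
  gripper=[15, 15, 15],
)

```text
t: 8.98
tcp_pos: [0.5101, -0.3405, 0.1389]
tool_rot: [[0.992, -0.123, 0.009], [-0.123, -0.992, -0.003], [0.01, 0.001, -1.0]]
force: [-0.5, 1.5, 0.0]
width: 0.254
```

Call:
arm_command(
  linear=[
    [5, -0.6, -2.1],
    [10, -1.2, -4.4],
    [15, -1.9, -7],
    [21, -2.7, -10.4],
    [21, -2.7, -10.4],
    [21, -2.7, -10.4],
  ],
  dr=[
    [0, 0, 0],
    [0, 0, 0],
    [0, 0, 0],
    [0, 0, 0],
    [0, 0, 0],
    [0, 0, 0],
  ],
  gripper=[15, 15, 15, 15, 15, 15],
)

```text
t: 9.72
tcp_pos: [0.5315, -0.343, 0.1284]
tool_rot: [[0.992, -0.123, 0.01], [-0.123, -0.992, -0.002], [0.01, 0.001, -1.0]]
force: [0.9, 2.9, -0.6]
width: 0.25
```

Call:
arm_command(
  linear=[
    [0, 0, 0],
    [0, 0, 0],
    [0, 0, 0],
    [0, 0, 35],
    [0, 0, 75],
    [-35, 35, 75],
    [-75, 75, 75],
    [-112.4, 109.2, 75],
    [-112.4, 109.2, 75],
    [-112.4, 109.2, 40],
  ],
  dr=[
    [0, 0, 0],
    [0, 0, 0],
    [0, 0, 0],
    [0, 0, 0],
    [0, 0, 0],
    [0, 0.5, 0],
    [0, 0.5, 0],
    [0, 0.5, 0],
    [0, 0.5, 0],
    [0, 0.5, 0],
  ],
  gripper=[60, 60, 60, 60, 60, 60, 60, 60, 60, 60],
)

```text
t: 10.98
tcp_pos: [0.4215, -0.2358, 0.1712]
tool_rot: [[0.992, -0.123, 0.008], [-0.123, -0.992, -0.008], [0.009, 0.007, -1.0]]
force: [0.8, 0.3, -1.3]
width: 0.689
```

Call:
arm_command(
  linear=[
    [-2.4, 2, -15],
    [-2.4, 2, -32],
    [-2.4, 2, -44.2],
    [-2.4, 2, -44.2],
    [-2.4, 2, -44.2],
    [-2.4, 2, -44.2],
    [-2.4, 2, -44.2],
    [-2.4, 2, -44.2],
    [-2.4, 2, -44.2],
  ],
  dr=[
    [0.4, 0.4, 0],
    [0.4, 0.4, 0],
    [0.4, 0.4, 0],
    [0.4, 0.4, 0],
    [0.4, 0.4, 0],
    [0.4, 0.4, 0],
    [0.4, 0.4, 0],
    [0.4, 0.4, 0],
    [0.4, 0.4, 0],
  ],
  gripper=[60, 60, 60, 60, 30, 15, 15, 15, 15],
)

```text
t: 12.1
tcp_pos: [0.4192, -0.2338, 0.1272]
tool_rot: [[0.992, -0.123, 0.002], [-0.123, -0.992, -0.001], [0.002, 0.001, -1.0]]
force: [0.0, 0.3, 0.6]
width: 0.25
```

```bash
python3 - <<'E'
from h import *
o=env.get_obs();print(o["width"]*87,o["tcp_pos"],o["force"],o["moment"])
a=env.camera("side")["frame"][100:260,200:400];b=env.camera("top")["frame"][130:250,200:380]
cv2.imwrite("pics/g2.png",np.vstack([cv2.resize(a,(600,300)),cv2.resize(b,(600,300))]))
E
```

```text
21.716575823276976 [ 0.41920796 -0.23378487  0.12716684] [0.01561569 0.32883432 0.58491182] [ 0.05555552  0.05735606 -0.01842207]
```

View pics/g2.png

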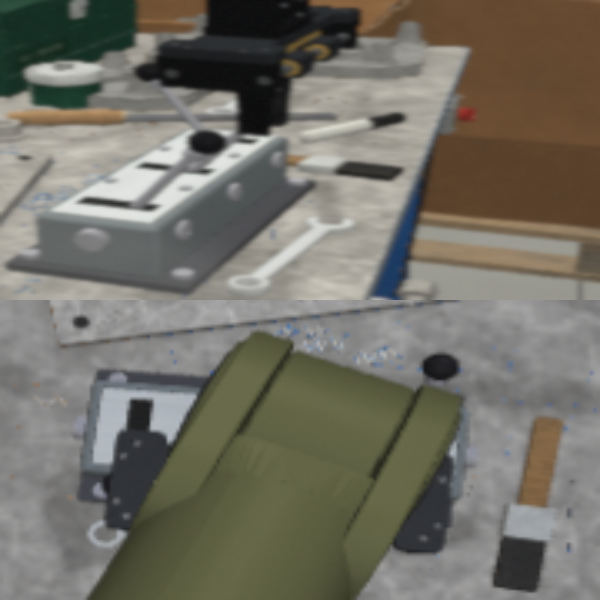

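Call:
arm_command(
  linear=[
    [5, -0.6, 2.8],
    [9.7, -1.2, 5.4],
    [15, -1.8, 7.9],
    [20, -2.4, 10],
    [25.5, -3.1, 12.1],
    [30.7, -3.7, 13.8],
    [36, -4.4, 15.2],
    [38, -4.6, 15.6],
    [38, -4.6, 15.6],
  ],
  dr=[
    [0, 0, 0],
    [0, 0, 0],
    [0, 0, 0],
    [0, 0, 0],
    [0, 0, 0],
    [0, 0, 0],
    [0, 0, 0],
    [0, 0, 0],
    [0, 0, 0],
  ],
  gripper=[15, 15, 15, 15, 15, 15, 15, 15, 15],
)

```text
t: 13.32
tcp_pos: [0.458, -0.2384, 0.143]
tool_rot: [[0.992, -0.123, 0.003], [-0.123, -0.992, -0.001], [0.003, 0.001, -1.0]]
force: [-0.9, 1.0, 2.2]
width: 0.259
```

Call:
arm_command(
  linear=[
    [2.8, -0.3, 0.7],
    [5.5, -0.7, 1.4],
    [5.5, -0.7, 1.4],
  ],
  dr=[
    [0, 0, 0],
    [0, 0, 0],
    [0, 0, 0],
  ],
  gripper=[15, 15, 15],
)

```text
t: 13.7
tcp_pos: [0.4637, -0.2391, 0.1441]
tool_rot: [[0.992, -0.123, 0.003], [-0.123, -0.992, -0.001], [0.003, 0.001, -1.0]]
force: [-0.3, 0.7, 0.6]
width: 0.25
```

Call:
arm_command(
  linear=[
    [2.8, -0.3, 0.5],
    [5.5, -0.7, 1],
    [5.5, -0.7, 1],
  ],
  dr=[
    [0, 0, 0],
    [0, 0, 0],
    [0, 0, 0],
  ],
  gripper=[15, 15, 15],
)

```text
t: 14.08
tcp_pos: [0.4696, -0.2398, 0.145]
tool_rot: [[0.992, -0.123, 0.004], [-0.123, -0.992, -0.001], [0.004, 0.001, -1.0]]
force: [-0.7, 0.5, -1.4]
width: 0.256
```

Call:
arm_command(
  linear=[
    [2.8, -0.3, 0.2],
    [5.5, -0.7, 0.4],
    [5.5, -0.7, 0.4],
  ],
  dr=[
    [0, 0, 0],
    [0, 0, 0],
    [0, 0, 0],
  ],
  gripper=[15, 15, 15],
)

```text
t: 14.45
tcp_pos: [0.4757, -0.2406, 0.1454]
tool_rot: [[0.992, -0.123, 0.004], [-0.123, -0.992, -0.001], [0.005, 0.001, -1.0]]
force: [-1.3, 0.3, 0.8]
width: 0.249
```

Call:
arm_command(
  linear=[
    [2.8, -0.3, 0.1],
    [5.3, -0.7, 0.2],
    [5.3, -0.7, 0.2],
  ],
  dr=[
    [0, 0, 0],
    [0, 0, 0],
    [0, 0, 0],
  ],
  gripper=[15, 15, 15],
)

```text
t: 14.82
tcp_pos: [0.4814, -0.2413, 0.1456]
tool_rot: [[0.992, -0.123, 0.005], [-0.123, -0.992, -0.001], [0.005, 0.0, -1.0]]
force: [-0.5, 0.5, 0.5]
width: 0.251
```

Call:
arm_command(
  linear=[
    [2.8, -0.3, 0],
    [5.4, -0.7, 0],
    [5.4, -0.7, 0],
  ],
  dr=[
    [0, 0, 0],
    [0, 0, 0],
    [0, 0, 0],
  ],
  gripper=[15, 15, 15],
)

```text
t: 15.2
tcp_pos: [0.4872, -0.242, 0.1456]
tool_rot: [[0.992, -0.122, 0.006], [-0.122, -0.992, -0.001], [0.006, 0.0, -1.0]]
force: [-1.1, 0.3, -0.8]
width: 0.253
```

Call:
arm_command(
  linear=[
    [2.8, -0.3, -0.2],
    [5.4, -0.7, -0.4],
    [5.4, -0.7, -0.4],
  ],
  dr=[
    [0, 0, 0],
    [0, 0, 0],
    [0, 0, 0],
  ],
  gripper=[15, 15, 15],
)

```text
t: 15.58
tcp_pos: [0.4931, -0.2427, 0.1452]
tool_rot: [[0.992, -0.122, 0.006], [-0.122, -0.993, -0.001], [0.006, 0.0, -1.0]]
force: [-0.0, -0.8, 0.7]
width: 0.254
```

Call:
arm_command(
  linear=[
    [2.8, -0.3, -0.3],
    [5.4, -0.7, -0.7],
    [5.4, -0.7, -0.7],
  ],
  dr=[
    [0, 0, 0],
    [0, 0, 0],
    [0, 0, 0],
  ],
  gripper=[15, 15, 15],
)

```text
t: 15.95
tcp_pos: [0.4991, -0.2434, 0.1445]
tool_rot: [[0.992, -0.122, 0.007], [-0.122, -0.993, -0.001], [0.007, 0.0, -1.0]]
force: [-0.0, 0.6, -0.4]
width: 0.253
```

Call:
arm_command(
  linear=[
    [2.8, -0.3, -0.5],
    [5.4, -0.7, -1],
    [5.4, -0.7, -1],
  ],
  dr=[
    [0, 0, 0],
    [0, 0, 0],
    [0, 0, 0],
  ],
  gripper=[15, 15, 15],
)

```text
t: 16.32
tcp_pos: [0.505, -0.2441, 0.1435]
tool_rot: [[0.993, -0.122, 0.008], [-0.122, -0.993, -0.001], [0.008, 0.0, -1.0]]
force: [0.4, -1.2, -0.3]
width: 0.251
```

Call:
arm_command(
  linear=[
    [2.7, -0.3, -0.6],
    [5.3, -0.7, -1.3],
    [5.3, -0.7, -1.3],
  ],
  dr=[
    [0, 0, 0],
    [0, 0, 0],
    [0, 0, 0],
  ],
  gripper=[15, 15, 15],
)

```text
t: 16.7
tcp_pos: [0.5108, -0.2448, 0.1422]
tool_rot: [[0.993, -0.122, 0.009], [-0.122, -0.993, -0.001], [0.009, 0.0, -1.0]]
force: [0.8, -0.6, 0.3]
width: 0.25
```

Call:
arm_command(
  linear=[
    [2.7, -0.3, -0.7],
    [5.2, -0.7, -1.5],
    [5.2, -0.7, -1.5],
  ],
  dr=[
    [0, 0, 0],
    [0, 0, 0],
    [0, 0, 0],
  ],
  gripper=[15, 15, 15],
)

```text
t: 17.08
tcp_pos: [0.5166, -0.2455, 0.1407]
tool_rot: [[0.993, -0.122, 0.01], [-0.122, -0.993, -0.001], [0.01, 0.0, -1.0]]
force: [0.2, 0.1, 0.2]
width: 0.254
```

Call:
arm_command(
  linear=[
    [5.5, -0.7, -1.9],
    [11, -1.3, -4.1],
    [16, -1.9, -6.3],
    [21, -2.6, -8.9],
    [26.6, -3.2, -12],
    [26.6, -3.2, -12],
    [26.6, -3.2, -12],
  ],
  dr=[
    [0, 0, 0],
    [0, 0, 0],
    [0, 0, 0],
    [0, 0, 0],
    [0, 0, 0],
    [0, 0, 0],
    [0, 0, 0],
  ],
  gripper=[15, 15, 15, 15, 15, 15, 15],
)

```text
t: 17.95
tcp_pos: [0.5433, -0.2487, 0.1285]
tool_rot: [[0.993, -0.122, 0.01], [-0.122, -0.993, -0.001], [0.01, -0.0, -1.0]]
force: [1.2, 0.3, 0.0]
width: 0.247
```

Call:
arm_command(
  linear=[
    [0, 0, 0],
    [0, 0, 0],
    [0, 0, 0],
    [0, 0, 35],
    [0, 0, 75],
    [-35, 35, 75],
    [-75, 75, 75],
    [-112.4, 109.2, 75],
    [-112.4, 109.2, 75],
    [-112.4, 109.2, 40],
  ],
  dr=[
    [0, 0, 0],
    [0, 0, 0],
    [0, 0, 0],
    [0, 0, 0],
    [0, 0, 0],
    [0.3, 0.5, 0],
    [0.3, 0.5, 0],
    [0.3, 0.5, 0],
    [0.3, 0.5, 0],
    [0.3, 0.5, 0],
  ],
  gripper=[60, 60, 60, 60, 60, 60, 60, 60, 60, 60],
)

```text
t: 19.2
tcp_pos: [0.4336, -0.1408, 0.1711]
tool_rot: [[0.993, -0.122, 0.008], [-0.122, -0.993, -0.0], [0.008, -0.001, -1.0]]
force: [0.6, -0.7, -0.5]
width: 0.686
```

Call:
arm_command(
  linear=[
    [-2.6, 1.3, -15],
    [-2.6, 1.3, -32],
    [-2.6, 1.3, -44],
    [-2.6, 1.3, -44],
    [-2.6, 1.3, -44],
    [-2.6, 1.3, -44],
    [-2.6, 1.3, -44],
    [-2.6, 1.3, -44],
    [-2.6, 1.3, -44],
  ],
  dr=[
    [0, 0.4, 0],
    [0, 0.4, 0],
    [0, 0.4, 0],
    [0, 0.4, 0],
    [0, 0.4, 0],
    [0, 0.4, 0],
    [0, 0.4, 0],
    [0, 0.4, 0],
    [0, 0.4, 0],
  ],
  gripper=[60, 60, 60, 60, 30, 15, 15, 15, 15],
)

```text
t: 20.32
tcp_pos: [0.4311, -0.1395, 0.1272]
tool_rot: [[0.993, -0.122, 0.002], [-0.122, -0.993, -0.0], [0.002, -0.0, -1.0]]
force: [0.8, 0.4, -0.1]
width: 0.247
```

```bash
python3 - <<'E'
from h import *
o=env.get_obs();print(o["width"]*87,o["tcp_pos"],o["force"],o["moment"])
a=env.camera("side")["frame"][100:260,200:400];b=env.camera("top")["frame"][130:250,200:380]
cv2.imwrite("pics/g3.png",np.vstack([cv2.resize(a,(600,300)),cv2.resize(b,(600,300))]))
E
```

```text
21.50010063301234 [ 0.43108033 -0.13948336  0.12716226] [ 0.76937928  0.43152453 -0.11395765] [ 0.06174945 -0.04434606  0.05989045]
```

View pics/g3.png

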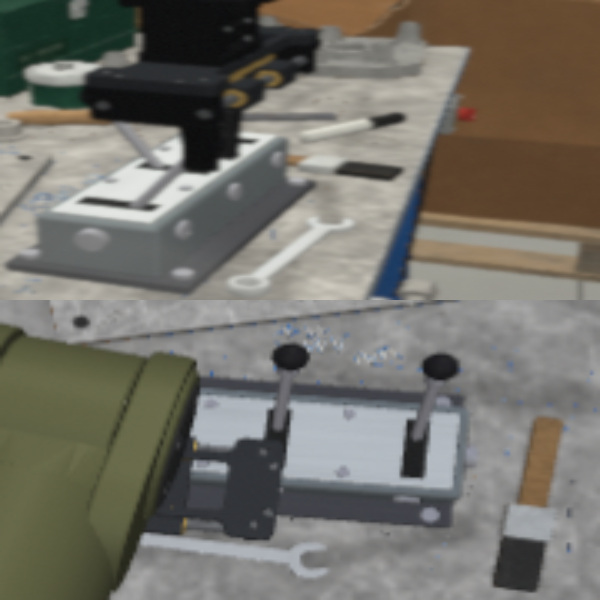

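Both free levers are over at the far end, and the left knob is gripped. I'll swing it gently.

Call:
arm_command(
  linear=[
    [5, -0.6, 2.8],
    [9.7, -1.2, 5.4],
    [15, -1.8, 7.9],
    [20, -2.4, 10],
    [25.5, -3.1, 12.1],
    [30.7, -3.7, 14],
    [36, -4.4, 15.5],
    [38, -4.6, 15.9],
    [38, -4.6, 15.9],
  ],
  dr=[
    [0, 0, 0],
    [0, 0, 0],
    [0, 0, 0],
    [0, 0, 0],
    [0, 0, 0],
    [0, 0, 0],
    [0, 0, 0],
    [0, 0, 0],
    [0, 0, 0],
  ],
  gripper=[15, 15, 15, 15, 15, 15, 15, 15, 15],
)

```text
t: 21.55
tcp_pos: [0.4689, -0.144, 0.1422]
tool_rot: [[0.993, -0.122, 0.001], [-0.122, -0.993, 0.001], [0.001, -0.001, -1.0]]
force: [0.7, 0.6, -14.9]
width: 0.252
```

Call:
arm_command(
  linear=[
    [0, 0, -1],
    [0, 0, -1.8],
    [0, 0, -1.8],
  ],
  dr=[
    [0, 0, 0],
    [0, 0, 0],
    [0, 0, 0],
  ],
  gripper=[15, 15, 15],
)

```text
t: 21.92
tcp_pos: [0.4698, -0.1441, 0.1419]
tool_rot: [[0.993, -0.122, 0.003], [-0.122, -0.993, -0.0], [0.003, 0.0, -1.0]]
force: [-2.6, 0.8, 3.0]
width: 0.245
```

Call:
arm_command(
  linear=[
    [2, -0.2, 0.6],
    [4.2, -0.5, 1.1],
    [4.2, -0.5, 1.1],
  ],
  dr=[
    [0, 0, 0],
    [0, 0, 0],
    [0, 0, 0],
  ],
  gripper=[15, 15, 15],
)

```text
t: 22.3
tcp_pos: [0.4741, -0.1447, 0.1427]
tool_rot: [[0.993, -0.122, 0.003], [-0.122, -0.993, -0.0], [0.003, -0.0, -1.0]]
force: [-0.8, -0.0, -4.6]
width: 0.248
```

Call:
arm_command(
  linear=[
    [2.2, -0.3, 0.2],
    [4.5, -0.6, 0.4],
    [4.5, -0.6, 0.4],
  ],
  dr=[
    [0, 0, 0],
    [0, 0, 0],
    [0, 0, 0],
  ],
  gripper=[15, 15, 15],
)

```text
t: 22.68
tcp_pos: [0.4791, -0.1453, 0.1433]
tool_rot: [[0.993, -0.122, 0.004], [-0.122, -0.993, -0.0], [0.004, -0.0, -1.0]]
force: [-1.0, -0.2, -2.0]
width: 0.247
```

Call:
arm_command(
  linear=[
    [2.2, -0.3, 0.2],
    [4.5, -0.6, 0.4],
    [4.5, -0.6, 0.4],
  ],
  dr=[
    [0, 0, 0],
    [0, 0, 0],
    [0, 0, 0],
  ],
  gripper=[15, 15, 15],
)

```text
t: 23.05
tcp_pos: [0.4839, -0.1458, 0.1436]
tool_rot: [[0.993, -0.121, 0.004], [-0.121, -0.993, -0.0], [0.004, -0.0, -1.0]]
force: [-1.2, 0.9, -4.4]
width: 0.246
```

Call:
arm_command(
  linear=[
    [2.2, -0.3, 0],
    [4.3, -0.5, 0],
    [4.3, -0.5, 0],
  ],
  dr=[
    [0, 0, 0],
    [0, 0, 0],
    [0, 0, 0],
  ],
  gripper=[15, 15, 15],
)

```text
t: 23.42
tcp_pos: [0.4883, -0.1464, 0.1437]
tool_rot: [[0.993, -0.121, 0.004], [-0.121, -0.993, -0.0], [0.004, -0.0, -1.0]]
force: [-1.6, 0.3, -2.0]
width: 0.249
```

Call:
arm_command(
  linear=[
    [2.2, -0.3, 0],
    [4.3, -0.5, -0.1],
    [4.3, -0.5, -0.1],
  ],
  dr=[
    [0, 0, 0],
    [0, 0, 0],
    [0, 0, 0],
  ],
  gripper=[15, 15, 15],
)

```text
t: 23.8
tcp_pos: [0.4923, -0.1468, 0.1436]
tool_rot: [[0.993, -0.121, 0.003], [-0.121, -0.993, 0.0], [0.003, -0.0, -1.0]]
force: [-4.4, 0.9, 0.7]
width: 0.243
```

Call:
arm_command(
  linear=[
    [1, -0.1, 0],
    [2, -0.2, 0],
    [2, -0.2, 0],
  ],
  dr=[
    [0, 0, 0],
    [0, 0, 0],
    [0, 0, 0],
  ],
  gripper=[15, 15, 15],
)

```text
t: 24.18
tcp_pos: [0.4936, -0.147, 0.1435]
tool_rot: [[0.993, -0.122, 0.002], [-0.122, -0.993, 0.0], [0.002, -0.0, -1.0]]
force: [-5.9, 1.4, -0.2]
width: 0.245
```

Call:
arm_command(
  linear=[
    [1, -0.1, 0],
    [1.5, -0.2, 0],
    [1.5, -0.2, 0],
  ],
  dr=[
    [0, 0, 0],
    [0, 0, 0],
    [0, 0, 0],
  ],
  gripper=[15, 15, 15],
)

```text
t: 24.55
tcp_pos: [0.4942, -0.1471, 0.1434]
tool_rot: [[0.993, -0.122, -0.001], [-0.122, -0.993, 0.0], [-0.001, -0.0, -1.0]]
force: [-6.6, 1.6, 2.4]
width: 0.248
```

Call:
arm_command(
  linear=[
    [-0.5, 0, 0],
    [-1, 0.1, 0],
    [-1.5, 0.2, 0],
    [-1.5, 0.2, 0],
  ],
  dr=[
    [0, 0, 0],
    [0, 0, 0],
    [0, 0, 0],
    [0, 0, 0],
  ],
  gripper=[15, 15, 15, 15],
)

```text
t: 25.05
tcp_pos: [0.4928, -0.1469, 0.1435]
tool_rot: [[0.993, -0.122, -0.0], [-0.122, -0.993, 0.0], [-0.0, -0.0, -1.0]]
force: [-3.9, 1.3, -0.8]
width: 0.247
```

Call:
arm_command(
  linear=[
    [0, 0, 0],
    [0, 0, 0],
    [0, 0, 0],
    [0, 0, 0],
    [0, 0, 35],
    [0, 0, 75],
    [25, -50, 75],
    [50.5, -101.8, 75],
    [50.5, -101.8, 75],
    [50.5, -101.8, 75],
  ],
  dr=[
    [0, 0, 0],
    [0, 0, 0],
    [0, 0, 0],
    [0, 0, 0],
    [0, 0, 0],
    [0, 0, 0],
    [0, 0, 0],
    [0, 0, 0],
    [0, 0, 0],
    [0, 0, 0],
  ],
  gripper=[60, 60, 60, 60, 60, 60, 60, 60, 60, 60],
)

```text
t: 26.3
tcp_pos: [0.5434, -0.2481, 0.218]
tool_rot: [[0.993, -0.122, -0.001], [-0.122, -0.993, 0.002], [-0.001, -0.002, -1.0]]
force: [-0.7, 1.1, 0.0]
width: 0.689
```

```bash
python3 - <<'E'
from h import *
a=env.camera("side")["frame"][100:260,200:400];b=env.camera("top")["frame"][130:250,200:380]
cv2.imwrite("pics/g4.png",np.vstack([cv2.resize(a,(600,300)),cv2.resize(b,(600,300))]))
E
```

View pics/g4.png

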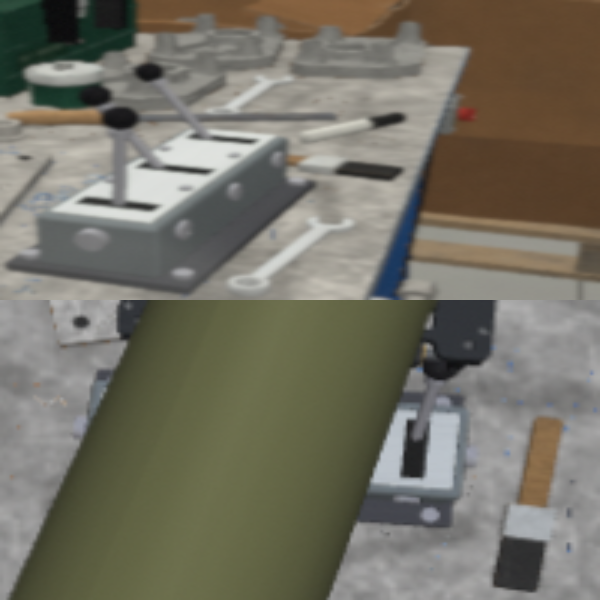

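The left lever stands near upright and the other two are over. Now I'll bring the middle one back.

Call:
arm_command(
  linear=[
    [0, -0.6, -30],
    [0, -0.6, -60],
    [0, -0.6, -80],
    [0, -0.6, -89.5],
    [0, -0.6, -89.5],
    [0, -0.6, -89.5],
    [0, -0.6, -89.5],
    [0, -0.6, -89.5],
    [0, -0.6, -89.5],
    [0, -0.6, -89.5],
  ],
  dr=[
    [0, 0, 0],
    [0, 0, 0],
    [0, 0, 0],
    [0, 0, 0],
    [0, 0, 0],
    [0, 0, 0],
    [0, 0, 0],
    [0, 0, 0],
    [0, 0, 0],
    [0, 0, 0],
  ],
  gripper=[60, 60, 60, 60, 60, 30, 15, 15, 15, 15],
)

```text
t: 27.65
tcp_pos: [0.5434, -0.2486, 0.1293]
tool_rot: [[0.993, -0.12, 0.0], [-0.12, -0.993, -0.0], [0.0, 0.0, -1.0]]
force: [0.7, -1.9, 0.6]
width: 0.251
```

Call:
arm_command(
  linear=[
    [-10, 1.2, 5.3],
    [-26.8, 3.2, 11.7],
    [-38.4, 4.6, 14.6],
    [-50.3, 6, 16.3],
    [-62, 7.4, 16.7],
    [-73.8, 8.8, 16.1],
    [-85.4, 10.2, 14.1],
    [-97, 11.5, 10.8],
  ],
  dr=[
    [0, 0, 0],
    [0, 0, 0],
    [0, 0, 0],
    [0, 0, 0],
    [0, 0, 0],
    [0, 0, 0],
    [0, 0, 0],
    [0, 0, 0],
  ],
  gripper=[15, 15, 15, 15, 15, 15, 15, 15],
)

```text
t: 28.65
tcp_pos: [0.4464, -0.237, 0.1397]
tool_rot: [[0.993, -0.12, 0.002], [-0.12, -0.993, -0.0], [0.002, 0.0, -1.0]]
force: [5.6, -3.0, -12.9]
width: 0.249
```

Call:
arm_command(
  linear=[
    [-6, 0.7, -2.7],
    [-12, 1.4, -5.3],
    [-19, 2.3, -8.6],
    [-25.5, 3, -12.2],
    [-25.5, 3, -12.2],
    [-25.5, 3, -12.2],
  ],
  dr=[
    [0, 0, 0],
    [0, 0, 0],
    [0, 0, 0],
    [0, 0, 0],
    [0, 0, 0],
    [0, 0, 0],
  ],
  gripper=[15, 15, 15, 15, 15, 15],
)

```text
t: 29.4
tcp_pos: [0.4203, -0.2339, 0.1273]
tool_rot: [[0.993, -0.12, 0.001], [-0.12, -0.993, -0.0], [0.001, -0.0, -1.0]]
force: [1.7, -1.1, -5.3]
width: 0.252
```

Call:
arm_command(
  linear=[
    [0, 0, 0],
    [0, 0, 0],
    [0, 0, 0],
    [0, 0, 40],
    [0, 0, 80],
    [35, -35, 80],
    [75, -75, 80],
    [111.2, -109.1, 80],
    [111.2, -109.1, 80],
    [111.2, -109.1, 80],
  ],
  dr=[
    [0, 0, 0],
    [0, 0, 0],
    [0, 0, 0],
    [0, 0, 0],
    [0, 0, 0],
    [0, 0, 0],
    [0, 0, 0],
    [0, 0, 0],
    [0, 0, 0],
    [0, 0, 0],
  ],
  gripper=[60, 60, 60, 60, 60, 60, 60, 60, 60, 60],
)

```text
t: 30.65
tcp_pos: [0.5312, -0.3422, 0.2068]
tool_rot: [[0.993, -0.12, -0.001], [-0.12, -0.993, 0.001], [-0.001, -0.001, -1.0]]
force: [0.4, -0.6, -0.1]
width: 0.684
```

Call:
arm_command(
  linear=[
    [0.3, -0.3, -30],
    [0.3, -0.3, -60],
    [0.3, -0.3, -78],
    [0.3, -0.3, -78],
    [0.3, -0.3, -78],
    [0.3, -0.3, -78],
    [0.3, -0.3, -78],
    [0.3, -0.3, -78],
    [0.3, -0.3, -78],
  ],
  dr=[
    [0, 0, 0],
    [0, 0, 0],
    [0, 0, 0],
    [0, 0, 0],
    [0, 0, 0],
    [0, 0, 0],
    [0, 0, 0],
    [0, 0, 0],
    [0, 0, 0],
  ],
  gripper=[60, 60, 60, 60, 30, 15, 15, 15, 15],
)

```text
t: 31.78
tcp_pos: [0.5316, -0.3429, 0.1291]
tool_rot: [[0.993, -0.12, -0.0], [-0.12, -0.993, 0.001], [-0.0, -0.001, -1.0]]
force: [1.0, -1.7, 0.3]
width: 0.253
```

Call:
arm_command(
  linear=[
    [-10, 1.2, 5.2],
    [-21.5, 2.6, 9.9],
    [-33.4, 4, 13.5],
    [-45.3, 5.4, 15.8],
    [-57.5, 6.9, 16.8],
    [-67.6, 8, 16.6],
    [-79.8, 9.5, 15.1],
    [-90, 10.7, 12.5],
    [-97, 11.5, 10.3],
    [-97, 11.5, 10.3],
  ],
  dr=[
    [0, 0, 0],
    [0, 0, 0],
    [0, 0, 0],
    [0, 0, 0],
    [0, 0, 0],
    [0, 0, 0],
    [0, 0, 0],
    [0, 0, 0],
    [0, 0, 0],
    [0, 0, 0],
  ],
  gripper=[15, 15, 15, 15, 15, 15, 15, 15, 15, 15],
)

```text
t: 33.02
tcp_pos: [0.4336, -0.3312, 0.1392]
tool_rot: [[0.993, -0.12, -0.002], [-0.12, -0.993, 0.001], [-0.002, -0.001, -1.0]]
force: [0.3, -0.3, -2.2]
width: 0.253
```

Remaining move to (.4085, -.328, .127).

Call:
arm_command(
  linear=[
    [-6, 0.7, -2.7],
    [-12, 1.4, -5.3],
    [-19, 2.3, -8.7],
    [-25, 3, -12],
    [-25, 3, -12],
    [-25, 3, -12],
  ],
  dr=[
    [0, 0, 0],
    [0, 0, 0],
    [0, 0, 0],
    [0, 0, 0],
    [0, 0, 0],
    [0, 0, 0],
  ],
  gripper=[15, 15, 15, 15, 15, 15],
)

```text
t: 33.78
tcp_pos: [0.408, -0.328, 0.1266]
tool_rot: [[0.993, -0.12, -0.003], [-0.12, -0.993, 0.002], [-0.003, -0.001, -1.0]]
force: [1.7, -1.2, -5.5]
width: 0.254
```

Call:
arm_command(
  linear=[
    [0, 0, 0],
    [0, 0, 0],
    [0, 0, 0],
    [0, 0, 40],
    [0, 0, 90],
    [-30, -50, 100],
    [-60, -100, 100],
    [-90, -150, 100],
    [-120, -200, 100],
    [-120, -200, 100],
  ],
  dr=[
    [0, 0, 0],
    [0, 0, 0],
    [0, 0, 0],
    [0, 0, 0],
    [0, 0, 0],
    [0, 0, 0],
    [0, 0, 0],
    [0, 0, 0],
    [0, 0, 0],
    [0, 0, 0],
  ],
  gripper=[60, 60, 60, 60, 60, 60, 60, 60, 60, 60],
)

```text
t: 35.02
tcp_pos: [0.2825, -0.5324, 0.2261]
tool_rot: [[0.992, -0.13, -0.006], [-0.13, -0.992, 0.001], [-0.006, -0.0, -1.0]]
force: [1.0, 0.1, 0.2]
width: 0.69
```

```bash
python3 - <<'E'
from h import *
print(env.get_obs()["t"],env.get_obs()["tcp_pos"])
c=env.camera("side");t=env.camera("top")
a=c["frame"][100:260,200:400];b=t["frame"][130:250,200:380]
cv2.imwrite("pics/g5.png",np.vstack([cv2.resize(a,(600,300)),cv2.resize(b,(600,300))]))
lab=np.zeros((384,512),np.uint8)
for i in range(130,235):
    for j in range(200,360):
        d=t["range_z"][i,j]
        if d>0 and .13<at_depth(t,(j,i),d)[2]<.19: lab[i,j]=1
n,L,st,ce=cv2.connectedComponentsWithStats(lab)
ctr=np.array([.4817,-.2408]);X=np.array([.9925,-.122]);Y=np.array([.122,.9925])
for k in range(1,n):
    if st[k,4]<30: continue
    for z in(.147,.165):
        p=at_z(t,ce[k],z)[:2]-ctr;print(st[k,4],z,"bx",(p@X).round(4),"by",(p@Y).round(4),"theta",.6+np.arcsin(np.clip(p@X/.115,-1,1)))
for q in("spanner_small","paint_brush"):
    r=env.place_of("top",q)[0];print(q,r["p"],r["centre"])
E
```

```text
35.025 [ 0.28247277 -0.53238069  0.22607586]
104 0.147 bx -0.0001 by 0.0963 theta 0.5992432207845937
104 0.165 bx -0.003 by 0.095 theta 0.5741656494578141
109 0.147 bx -0.0618 by 0.0002 theta 0.03249655793139605
109 0.165 bx -0.0634 by 0.0008 theta 0.015747605743740012
114 0.147 bx -0.0611 by -0.0952 theta 0.03944587343050321
114 0.165 bx -0.0628 by -0.0927 theta 0.022628171115414042
spanner_small 0.77 [264.6, 231.6]
paint_brush 0.77 [361.8, 206.7]
```

View pics/g5.png

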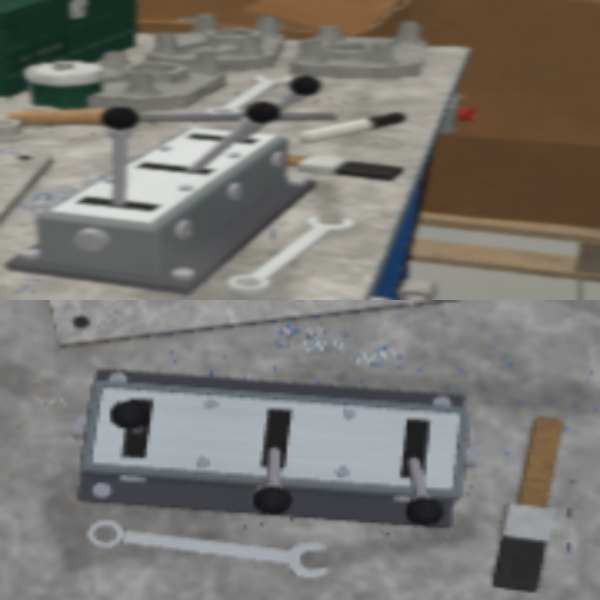

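The measured angles are about 0.57–0.60 for left, and 0.02–0.04 for middle and right. The spanner and brush have not moved and the arm is clear, so I'm handing in.

```bash
python3 -c "
from workcell import env
print(env.sign_off())"
```

```text
the job is handed in; nothing more can be done
None
```

The left shaft is the one that binds. I swung all three levers and brought the two free ones back, then handed the job in at about 35 s of the 64 s.

- **Right and middle levers:** each swung all the way over with only the usual drag of about 1 N. Both are back at about 0.02–0.04 rad.
- **Left lever:** it turned stiff at roughly 0.57 rad, rising by about 1.1 N per mm. I stopped at about 6.6 N, well under the 15 N limit, then eased back about 1.5 mm and let go. It now stands at about 0.57–0.60 rad.
- **Last checks:** the final pictures show the gripper well clear of the block. The spanner and brush are where they were, within 2–3 pixels of the detector's first readings.

**Not directly confirmed:** I could not measure the force left inside the block after letting go. The left lever's resting position fits about 1 N against the tight spot, but the camera reading is only good to about 2 mm. While I swung the left lever, and briefly when bringing the middle one back, the wrist showed up to about 15 N of vertical pull. This came from small errors in the arc I followed and ran along the lever rather than in its swing direction.

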